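# Load the ink cartridge into the stall's label printer

## Task

Load the long ink cartridge from the rack into the label printer. Stand it on the open table on the way, let go, and take it again by its ends, so that it can be lowered between the cradle's side plates; then swing the clamp right down so that it drives the cartridge home and stays shut. Keep the cartridge upright, and leave everything else where it stands.

Things in the scene. Friction and masses are not known exactly. Their poses are not given: they have to be found in the camera images.
- cartridge: The long ink cartridge: a plain grey plastic block, 58 mm long (its x axis), 32 mm wide (y), 50 mm high (z), with a white label band; about 0.1 kg. Origin at the centre of its underside. Both ends and both sides are alike: either way round is right. At the start it stands in one of the rack's two bays.
- short_cartridge: The other cartridge in the rack, same look but only 36 mm long (x), 32 mm wide, 50 mm high; not to be moved. Origin at the centre of its underside.
- rack: Fixed pale plywood rack; origin at its underside's centre. Base plate 75 (x) by 170 (y) mm, 8 mm thick; along y, walls 5 mm thick at x = +-33 mm (61 mm clear between), up to 58 mm above the table, level with the cartridges' tops. Bays at y = +-45 mm; the cartridges stand on the base plate, length along rack x, so only their 32 mm width is free to grip.
- printer: Fixed grey label printer. Origin on the table under the cradle's centre; x points from cradle to housing (away from the robot). Base plate 12 mm thick, x -60 to 110 mm, y +-60 mm. Housing x 110 to 230 mm, y +-100 mm, 70 mm high; paper roll on it to 137 mm. Clamp hinge posts at x 81 to 103 mm, y +-51 to +-59 mm, 92 mm high.
- cradle (a point): Cradle's middle, 32 mm above the table, on its sprung floor plate (3 N at first, 8 N for the full 10 mm). Axes as printer's. Cartridge's length goes along y. Side plates: 56 mm along y, inner faces x = +-18 mm, 85 mm above the table, flared out to 92 mm. Ends open for fingers but for lips at y = +-32 to 36 mm, 36 mm above the table. Clamp shut: cartridge's underside 23 mm above the table.
- clamp_hinge (a point): Middle of the clamp's hinge axis, which runs along printer y; 90 mm behind (printer +x) the cradle's centre, 85 mm above the table; axes as the printer's.
- clamp_bar (a point): Middle of the clamp's hand bar: round, black, 12 mm thick, along printer y, 80 mm clear between the two rails that carry it, 185 mm from the hinge axis. Moves with the clamp. A cross piece with a rubber foot, which enters between the side plates, joins the rails 79 to 101 mm from the hinge.
- clamp (a joint): Clamp angle, rad: 0 shut (rails level, bar 95 mm on the robot's side of the cradle's centre, 85 mm above the table), 1.57 upright, up to 1.85 leaning back over the housing. Stiff hinge (0.9 N m): it stays where it is left. Shutting it on a cartridge takes about 9 N at the bar.
- jar: Loose amber jar with a black lid, 86 mm across, 120 mm high (origin at the underside's centre, as for all below); leave alone.
- tin: Loose white round tin, 82 mm across, 55 mm high; leave alone.
- dark_tin: Loose grey round tin, 72 mm across, 45 mm high; leave alone.
- vial: Loose small bottle, 28 mm across, 62 mm high; leave alone.
- wide_vial: Loose small jar, 36 mm across, 60 mm high; leave alone.
- bowl: Loose steel bowl, 140 mm across, 50 mm high; leave alone.
Not all that is in view belongs to the job. Leave any orange or red look-alike of the cartridge alone.

How it is judged:
By the outcome, as a careful person would: the job done as asked, in the order asked, and still so for the second after the job is handed in, with the robot touching nothing.
It also fails if it takes over 72 s, if anything falls off the work surface, if the arm or the gripper's body presses on something with over 40 N, if the wrist force passes 120 N, or if a joint passes its speed limit or range.

## Robot

A 6-joint arm with a two-finger parallel gripper is mounted at the origin on the work surface. World frame = base frame: x ahead of the robot, y to its left, z up, the work surface at z = 0. Lengths are in mm, angles in degrees, forces in N, time in s.
With the tool pointing down it reaches from about 250 to 800 mm from the base axis. Payload 3.9 kg.
Tool frame: the origin (TCP) lies between the finger pads; the fingertips stand ctrl.tip_reach ahead of it and the grasp point (between the pads) is the TCP (ctrl.tip_reach is the distance from the TCP to the fingertips, in mm); z points along the fingers, y is the direction in which the jaws open and shut (so a half turn about z gives the same grasp; the last joint's range is limited). The gripper opens to 85 mm and grips with 20 to 120 N. Pads are 22 mm wide; open, the fingers measure 114 mm over their backs; the gripper's body (76 mm by 85 mm) begins 54 mm behind the grasp point. The pads swing forward as they close: fully open they stand 13 mm farther back than shut.
Start: joints at [75.688, 14.897, -7.913, 67.191, 0, 90], TCP at [129.781, 508.697, 250.304] pointing down, gripper open.
Joint ranges: [-159.42, 159.42], [-47.68, 98.78], [-73.54, 78.23], [-108.79, 121.32], [-90, 84.71], [-180, 180]. Speed limits (degrees/s): [147.25, 147.25, 180, 180, 180, 180].

## Interface

Orientations are given as [roll, pitch, yaw] about the fixed x, y, z axes, in that order (R = Rz(yaw) Ry(pitch) Rx(roll)).
In Python, from cell import ctrl gives the robot as it stands.
- The arm moves only by the tool step_arm, never from a script. Its argument "steps" is a list of rows, each a list of 6 numbers: the shift along the world's x, y, z in mm, then the turn, a rotation vector about the world's x, y, z in degrees. A call has 1 to 10 rows; each row shifts and turns the commanded pose from where the row before left it; what a row does not reach is not made up. A row lasts 1/8 s, in which the tool goes at most 62.5 mm and 10.7 degrees, less where a joint would pass 70% of its speed; a pose out of reach is approached as far as the arm can. A call is refused whole if a number of a shift passes 62.5 or a number of a turn 10.7, either way. A call with a gripper value outside its range is refused whole. "jaw" is the opening, from 0 (shut) to 1 (fully open), set as the call begins (left out, the last holds). The fingers move at their own pace and stop on an object; "force" is the grip in N (left out, the last holds). Time passes only in rows, so rows that do not move let the fingers close. It gives the time, the measured TCP pose, the force and the opening at its end, in the units of the state.
- ctrl.get_state(): the state, without advancing time (a new reading comes with each control period).
- ctrl.grab_frame(name): name is "scene" or "top"; returns a dict with "pixels" (400x640x3 uint8, red, green, blue), "K" (3x3 intrinsics, pixels), "R" (3x3) and "t" (3): a world point X has camera coordinates R X + t. Camera axes: x right, y down, z forward; pixel columns grow to the right and rows downward; lengths in mm; the calibration is good to about 2 mm. A picture is of the moment at which its call begins. There is no depth.
- ctrl.close_job(): hands the job in, once; it reports no verdict.
The state is a dict: "clock": time; "joints": joint angles; "joint_vel": joint speeds; "effort": joint torques, N m; "tool_pos": TCP position; "eef_rot": TCP orientation; "ft_force": force on the tool from outside, world axes, zero at the start; "torque": the same for the moment, N m; "grip_width": finger opening in mm.
Only numpy, scipy, OpenCV 4.12 (cv2) and the standard library are available. Lean on these libraries where they do the work, as an engineer would, in place of code of your own. Each camera call takes 0.05 s, during which the arm holds its last target.

## Working session

There is one attempt and no reset: what is moved stays moved. The work goes in short steps, Python scripts to look and compute and a tool call to move; the robot and the scene stay as the last step left them, time stands still between calls to the robot, and variables do not carry over. Pictures are saved under pics/ and viewed, and the job is handed in when it is done.

Besides the shell and the picture viewer there is one more tool, called after "Request:" as a command line: name --pt "numbers of a row" for each row, then --argument value for the rest. step_arm: Moves the arm, as the interface text tells. Its arguments: {"type":"object","properties":{"steps":{"type":"array","items":{"type":"array","items":{"type":"number"}}},"jaw":{"type":"number"},"force":{"type":"number"}},"required":["steps"]}

```bash
ls; mkdir -p pics; python3 - <<'E'
from cell import ctrl
import cv2,pickle
print(ctrl.get_state(), ctrl.tip_reach)
for n in("scene","top"):
    f=ctrl.grab_frame(n); pickle.dump(f,open(n+'0.pkl','wb')); cv2.imwrite(f'pics/{n}0.png',f['pixels'][:,:,::-1]); print(n,f['K'],f['R'],f['t'])
E
```

```text
pics
{'clock': 0.0, 'joints': array([ 7.56861697e+01,  1.49346373e+01, -7.98614686e+00,  6.71903973e+01,
       -2.37273568e-03,  8.99986028e+01]), 'joint_vel': array([-0.0026867 ,  0.02431659,  0.00660011, -0.05893728,  0.01993577,
        0.10762299]), 'effort': array([-1.65750804e-03, -4.05678070e+01,  2.53923529e+01,  1.87062635e-02,
       -2.80137665e-04, -3.42972456e-06]), 'tool_pos': array([129.64885848, 508.06976998, 249.4723364 ]), 'eef_rot': array([-1.79888818e+02,  2.37002000e-03,  1.65687571e+02]), 'ft_force': array([ 0.90329823, -0.68482376, -0.25870533]), 'torque': array([-0.00021275,  0.01906248,  0.02139157]), 'grip_width': 85.44631077915314} 19.0
scene [[372.90173961   0.         318.34167347]
 [  0.         372.90173961 201.1361897 ]
 [  0.           0.           1.        ]] [[-0.61656896  0.78707279  0.01895084]
 [ 0.45689066  0.37730968 -0.80553605]
 [-0.64116585 -0.48801007 -0.59224364]] [ 354.796071   -170.75586869 1362.13851627]
top [[387.92191851   0.         318.83106698]
 [  0.         387.92191851 196.96901111]
 [  0.           0.           1.        ]] [[-0.0178898  -0.99972737 -0.01500445]
 [-0.9923556   0.01958663 -0.12184717]
 [ 0.12210783  0.01270992 -0.99243546]] [ -33.27099548  546.32490792 1123.75172742]
```

View pics/scene0.png

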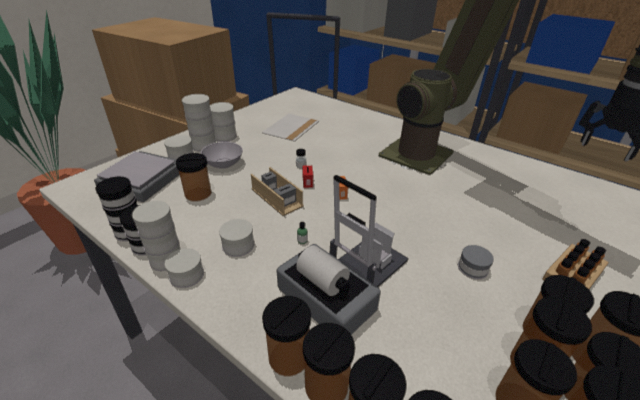

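View pics/top0.png

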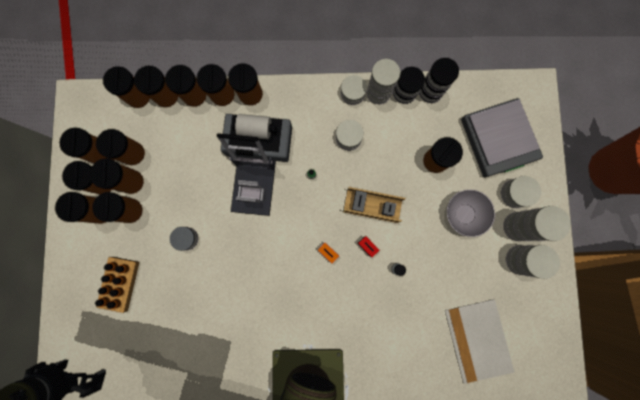

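The top view shows the robot base at about (308,375), the rack at (373,205), the printer at about (255,165) and the dark tin at (183,238). Next I'll enlarge the rack and printer in both views.

```bash
python3 - <<'E'
import cv2
t=cv2.imread('pics/top0.png');s=cv2.imread('pics/scene0.png')
a=cv2.resize(t[175:235,330:420],None,fx=8,fy=8,interpolation=cv2.INTER_CUBIC)
b=cv2.resize(t[105:220,210:300],None,fx=5,fy=5,interpolation=cv2.INTER_CUBIC)
c=cv2.resize(s[140:220,240:350],None,fx=7,fy=7,interpolation=cv2.INTER_CUBIC)
d=cv2.resize(s[170:330,270:420],None,fx=3.7,fy=3.7,interpolation=cv2.INTER_CUBIC)
for n,i in zip('abcd',(a,b,c,d)): cv2.imwrite(f'pics/c0{n}.png',i)
E
```

```text
(no output)
```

View pics/c0a.png

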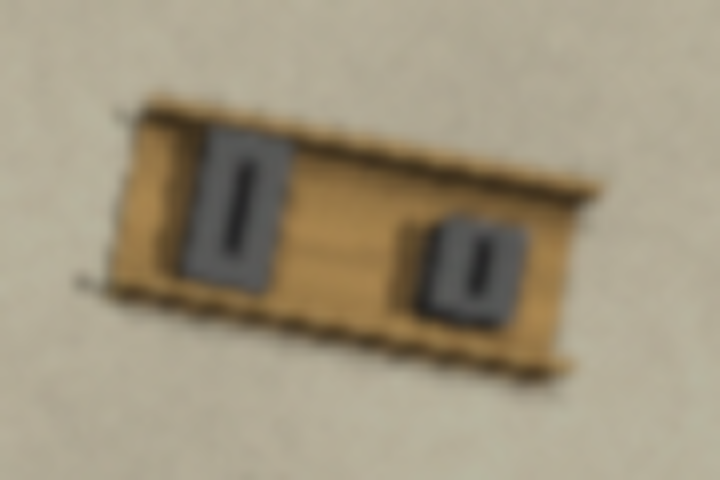

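View pics/c0b.png

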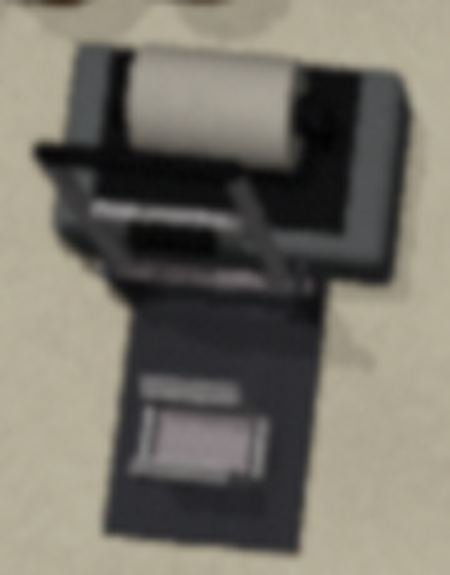

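View pics/c0c.png

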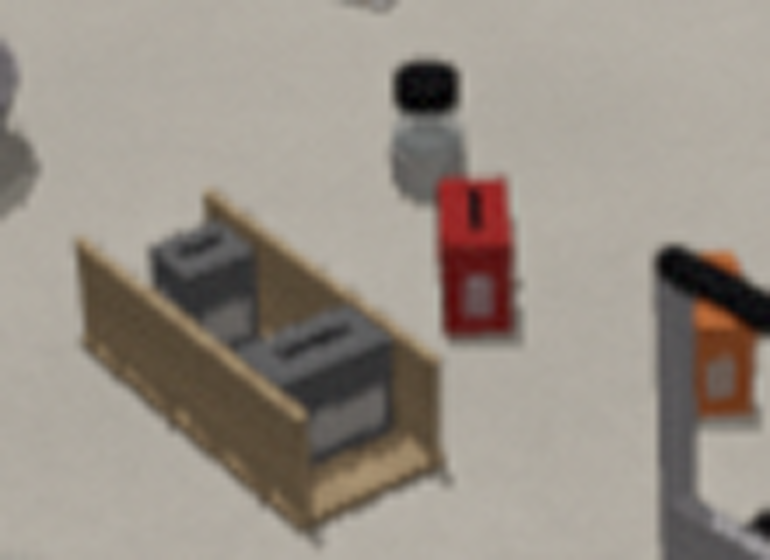

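View pics/c0d.png

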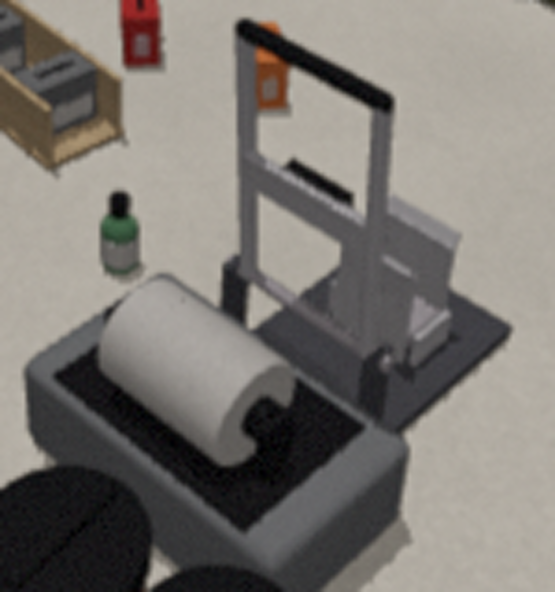

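In the top view the grey candidates are the long block at (359,201) in the rack's left bay and the shorter one at (389,209). The red (368,246) and orange (328,253) blocks outside the rack are look-alikes. The long one fits: it spans the bay between the walls, and crops a and c confirm it. Next I'll measure.

```bash
cat > h.py <<'E'
import numpy as np,cv2,pickle
def ray(f,px,z):
    K,R,t=f['K'],f['R'],f['t']; C=-R.T@t
    d=R.T@np.linalg.inv(K)@np.array([px[0],px[1],1.]); return C+d*(z-C[2])/d[2]
def proj(f,X):
    p=f['K']@(f['R']@np.asarray(X,float)+f['t']); return p[:2]/p[2]
def tri(f,p,g,q):
    A=[];b=[]
    for ff,pp in((f,p),(g,q)):
        P=ff['K']@np.c_[ff['R'],ff['t']]
        for i in(0,1):
            r=P[i]-pp[i]*P[2];A.append(r[:3]);b.append(-r[3])
    return np.linalg.lstsq(np.array(A),np.array(b),rcond=None)[0]
E
python3 - <<'E'
from h import *
np.set_printoptions(precision=1,suppress=True)
T=pickle.load(open('top0.pkl','rb'));S=pickle.load(open('scene0.pkl','rb'))
print('cams',-T['R'].T@T['t'],-S['R'].T@S['t'])
im=T['pixels']; hsv=cv2.cvtColor(im,cv2.COLOR_RGB2HSV)
def cc(m,box):
    x0,y0,x1,y1=box; M=np.zeros_like(m);M[y0:y1,x0:x1]=m[y0:y1,x0:x1]
    n,l,st,c=cv2.connectedComponentsWithStats(M)
    for i in range(1,n):
        if st[i,4]>25:
            pts=np.argwhere(l==i)[:,::-1].astype(np.float32)
            yield st[i],c[i],pts
# cartridges grey: low sat, mid value
for v in (60,):
    m=((hsv[...,1]<45)&(hsv[...,2]>70)&(hsv[...,2]<130)).astype(np.uint8)
for st,c,p in cc(m,(345,185,402,224)):
    W=np.array([ray(T,q,58)[:2] for q in p],np.float32); r=cv2.minAreaRect(W)
    print('grey',st,c,r)
# hand corners
o=np.array([330,175])
def C(l,o,s,z,f): return np.array([ray(f,np.array(q)/s+o-0.5+0.5/s,z) for q in l])
k=C([(207,123),(297,145),(268,295),(180,276)],o,8,58,T);print('long',k,k.mean(0),[np.linalg.norm(k[i]-k[i-1]) for i in range(4)])
k=C([(443,215),(528,225),(510,325),(428,315)],o,8,58,T);print('short',k,k.mean(0))
k=C([(150,98),(603,185),(572,368),(108,290)],o,8,58,T);print('rack',k,k.mean(0),[np.linalg.norm(k[i]-k[i-1]) for i in range(4)])
o=np.array([210,105])
k=C([(105,533),(298,552)],o,5,12,T);print('base near',k,np.linalg.norm(k[1]-k[0]))
d=k[1]-k[0]; yaw=np.degrees(np.arctan2(-d[1],-d[0]))-90; print(yaw)
u=np.array([np.cos(np.radians(yaw)),np.sin(np.radians(yaw))]); print('cradle', k.mean(0)[:2]+60*u)
# bar ends
o=np.array([210,105]);p=[np.array(q)/5+o for q in((38,150),(245,172))]
o=np.array([270,170]);q=[np.array(w)/3.7+o for w in((388,102),(245,30))]
a=tri(T,p[0],S,q[0]);b=tri(T,p[1],S,q[1]);print('bar',a,b,np.linalg.norm(a-b))
for n,l,z in(('dark_tin',(183,236),45),('vial',(311,173),62),('tin',(349,133),55),('wide_vial',(399,268),60),('red',(368,243),50),('orange',(329,250),50)): print(n,ray(T,l,z))
E
```

```text
cams [ 404.3  -58.2 1181.3] [1170.1  449.9  662.4]
grey [353 191  14  20 159] [359.1 200.5] ((529.7579956054688, -161.43399047851562), (29.655672073364258, 54.7679328918457), 77.13581848144531)
grey [384 203  11  12  85] [389.2 208.3] ((505.7137451171875, -247.24609375), (28.137025833129883, 31.713212966918945), 79.74539184570312)
long [[ 561.1 -151.1   58. ]
 [ 552.4 -183.6   58. ]
 [ 497.8 -171.3   58. ]
 [ 505.3 -139.7   58. ]] [ 529.1 -161.4   58. ] [np.float64(57.0003007745327), np.float64(33.677817591564946), np.float64(55.98157126093459), np.float64(32.537343293951466)]
short [[ 525.7 -235.7   58. ]
 [ 521.4 -266.4   58. ]
 [ 485.2 -258.3   58. ]
 [ 489.4 -228.9   58. ]] [ 505.4 -247.3   58. ]
rack [[ 570.8 -130.6   58. ]
 [ 535.5 -294.1   58. ]
 [ 469.2 -280.    58. ]
 [ 500.7 -113.5   58. ]] [ 519.  -204.6   58. ] [np.float64(72.13816328448877), np.float64(167.31677382844686), np.float64(67.74555407318627), np.float64(169.49797693885245)]
base near [[510.  225.2  12. ]
 [496.2 107.9  12. ]] 118.11341731441419
-6.70221018739187
cradle [562.7 159.5]
bar [672.  197.4 269.7] [659.   99.2 264.9] 99.1713539722201
dark_tin [436.8 356.4  45. ]
vial [613.3 -22.2  62. ]
tin [ 733.3 -137.2   55. ]
wide_vial [ 334.6 -267.9   60. ]
red [ 406.7 -183.5   50. ]
orange [388.6 -70.4  50. ]
```

Measured positions:

| Item | Position (x, y) | Yaw |
|---|---|---|
| Long cartridge | (529, -161) | about -12.2° |
| Cradle | (563, 159) | about -6.9° |
| Bar | (665, 148, 267), clamp near 1.6 rad | – |

The sizes agree with those given: cartridge 57×33, separation between cartridges 89, bar 99. I'll start moving to the rack and check which way joint 6 turns.

Request:
step_arm --pt "30 -50 0 0 0 0" --pt "30 -50 0 0 0 0" --pt "30 -50 0 0 0 0" --jaw 1 --force 40

```text
clock: 0.48
tool_pos: [220.2, 357.0, 249.9]
eef_rot: [-180.0, 0.0, 165.7]
ft_force: [1.0, 0.0, 0.6]
grip_width: 85.6
```

```bash
python3 - <<'E'
from cell import ctrl
s=ctrl.get_state();print(s['clock'],s['joints'].round(1),s['tool_pos'].round(1),s['eef_rot'].round(2))
E
```

```text
0.475 [ 58.4   4.6 -20.9  64.5  -0.   72.6] [220.2 357.  249.9] [-1.7996e+02  1.0000e-02  1.6575e+02]
```

Request:
step_arm --pt "31 -52 -5 0 0 0.2" --pt "31 -52 -5 0 0 0.2" --pt "31 -52 -5 0 0 0.2" --pt "31 -52 -5 0 0 0.2" --pt "31 -52 -5 0 0 0.2" --pt "31 -52 -5 0 0 0.2" --pt "31 -52 -5 0 0 0.2" --pt "31 -52 -5 0 0 0.2" --pt "31 -52 -5 0 0 0.2" --pt "30 -50 -5 0 0 0.2"

```text
clock: 1.72
tool_pos: [529.3, -161.3, 199.7]
eef_rot: [180.0, -0.0, 167.7]
ft_force: [1.3, 0.5, 0.0]
grip_width: 85.7
```

Request:
step_arm --pt "0 0 -40 0 0 0" --pt "0 0 -30 0 0 0" --pt "0 0 0 0 0 0"

```text
clock: 2.1
tool_pos: [526.2, -158.7, 127.6]
eef_rot: [180.0, -0.4, 167.7]
ft_force: [-0.3, -0.3, 0.1]
grip_width: 85.3
```

```bash
python3 - <<'E'
from cell import ctrl
import cv2
s=ctrl.get_state();print(s['clock'],s['joints'].round(1),s['tool_pos'].round(1),s['eef_rot'].round(2))
o=[]
f=ctrl.grab_frame("scene");cv2.imwrite('pics/s1.png',cv2.resize(f['pixels'][120:230,220:360,::-1],None,fx=5,fy=5,interpolation=cv2.INTER_CUBIC))
E
```

```text
2.1 [-16.8  22.1 -16.6  51.7   0.   -4.5] [ 526.2 -158.7  127.6] [179.97  -0.39 167.67]
```

View pics/s1.png

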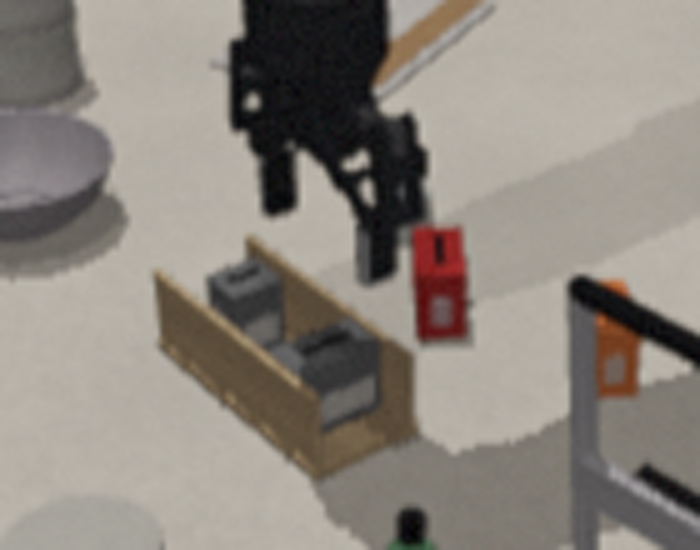

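The picture shows the open fingers, at crop (278,200) and (375,265), straddling the long cartridge at (340,350). Descending now.

Request:
step_arm --pt "0 0 -30 0 0 0" --pt "0 0 -30 0 0 0" --pt "0 0 -27 0 0 0" --pt "0 0 0 0 0 0" --pt "0 0 0 0 0 0"

```text
clock: 2.78
tool_pos: [530.2, -159.6, 45.1]
eef_rot: [-180.0, 0.2, 167.7]
ft_force: [0.1, 0.3, 1.2]
grip_width: 85.5
```

Request:
step_arm --pt "0 0 0 0 0 0" --pt "0 0 0 0 0 0" --pt "0 0 0 0 0 0" --pt "0 0 0 0 0 0" --pt "0 0 0 0 0 0" --pt "0 0 0 0 0 0" --jaw 0

```text
clock: 3.52
tool_pos: [529.3, -159.5, 44.0]
eef_rot: [-180.0, 0.1, 167.7]
ft_force: [-1.5, -1.4, 6.3]
grip_width: 32.0
```

Request:
step_arm --pt "0 0 20 0 0 0" --pt "0 0 40 0 0 0" --pt "0 0 40 0 0 0" --pt "0 0 0 0 0 0" --pt "0 0 0 0 0 0"

```text
clock: 4.15
tool_pos: [528.1, -159.1, 142.5]
eef_rot: [180.0, -0.1, 167.7]
ft_force: [-0.0, 0.0, -1.0]
grip_width: 31.5
```

```bash
python3 - <<'E'
from cell import ctrl
from h import *
f=ctrl.grab_frame("scene");t=ctrl.grab_frame("top")
for p in ((440,50,0),(480,20,0),(500,0,0)): print(p,proj(f,p),proj(t,p))
a=cv2.resize(f['pixels'][110:220,220:420,::-1],None,fx=4,fy=4,interpolation=cv2.INTER_CUBIC);cv2.imwrite('pics/s2.png',a)
E
```

```text
(440, 50, 0) [361.74200043 218.49552861] [288.82474501 233.4089751 ]
(480, 20, 0) [344.96637561 221.16166168] [298.54217957 220.0569917 ]
(500, 0, 0) [334.99393193 221.79039248] [305.00899343 213.38787514]
```

View pics/s2.png

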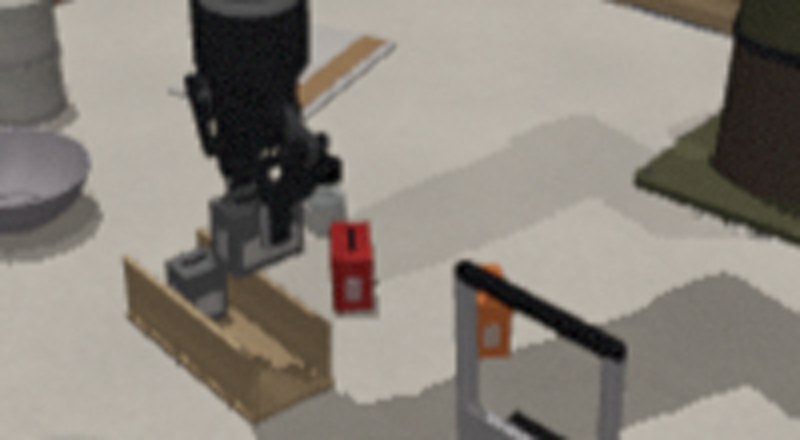

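The cartridge is held upright, clear of the rack, with nothing else moved. I'm carrying it to open table near (471, 20).

Request:
step_arm --pt "-14 45 0 0 0 0" --pt "-15 45 0 0 0 0" --pt "-14 45 0 0 0 0" --pt "-15 45 0 0 0 0" --pt "0 0 -40 0 0 0" --pt "0 0 -35 0 0 0" --pt "0 0 -20 0 0 0" --pt "0 0 -6 0 0 0" --pt "0 0 0 0 0 0" --pt "0 0 0 0 0 0"

```text
clock: 5.5
tool_pos: [471.5, 20.7, 42.9]
eef_rot: [180.0, 0.1, 167.7]
ft_force: [-0.3, 1.0, 0.2]
grip_width: 31.7
```

Request:
step_arm --pt "0 0 -3 0 0 0" --pt "0 0 -2 0 0 0" --pt "0 0 0 0 0 0"

```text
clock: 5.88
tool_pos: [470.7, 20.7, 37.3]
eef_rot: [180.0, -0.0, 167.7]
ft_force: [0.2, -0.1, -0.1]
grip_width: 31.9
```

Request:
step_arm --pt "0 0 -1 0 0 0" --pt "0 0 -0.6 0 0 0" --pt "0 0 0 0 0 0"

```text
clock: 6.25
tool_pos: [470.9, 20.7, 36.0]
eef_rot: [180.0, 0.0, 167.7]
ft_force: [-0.8, 0.1, 3.2]
grip_width: 31.5
```

A 3 N contact, so it stands on the table. I'm releasing and lifting.

Request:
step_arm --pt "0 0 0 0 0 0" --pt "0 0 0 0 0 0" --pt "0 0 0 0 0 0" --pt "0 0 0 0 0 0" --pt "0 0 0 0 0 0" --jaw 1

```text
clock: 6.88
tool_pos: [470.8, 20.7, 35.7]
eef_rot: [-180.0, -0.0, 167.7]
ft_force: [0.0, 0.3, 0.0]
grip_width: 85.2
```

Request:
step_arm --pt "0 0 30 0 0 0" --pt "0 0 50 0 0 0" --pt "0 0 50 0 0 0" --pt "-40 -40 0 0 0 -10" --pt "-40 -40 0 0 0 -10" --pt "-40 -40 0 0 0 -10" --pt "0 0 0 0 0 -10" --pt "0 0 0 0 0 -10"

```text
clock: 7.88
tool_pos: [350.1, -100.0, 165.8]
eef_rot: [180.0, 0.0, 117.2]
ft_force: [1.4, 0.2, 0.5]
grip_width: 85.1
```

```bash
python3 - <<'E'
from cell import ctrl
from h import *
s=ctrl.get_state();print(s['clock'],s['joints'].round(1),s['tool_pos'].round(1),s['eef_rot'].round(2))
f=ctrl.grab_frame("scene");t=ctrl.grab_frame("top")
pickle.dump(f,open('scene1.pkl','wb'));pickle.dump(t,open('top1.pkl','wb'))
a=cv2.resize(t['pixels'][150:270,210:370,::-1],None,fx=5,fy=5,interpolation=cv2.INTER_CUBIC);cv2.imwrite('pics/t3.png',a)
a=cv2.resize(f['pixels'][150:270,260:420,::-1],None,fx=5,fy=5,interpolation=cv2.INTER_CUBIC);cv2.imwrite('pics/s3.png',a)
E
```

```text
7.875 [-15.9   2.7 -36.5  50.8   0.   46.8] [ 350.1 -100.   165.8] [1.7998e+02 2.0000e-02 1.1723e+02]
```

View pics/t3.png

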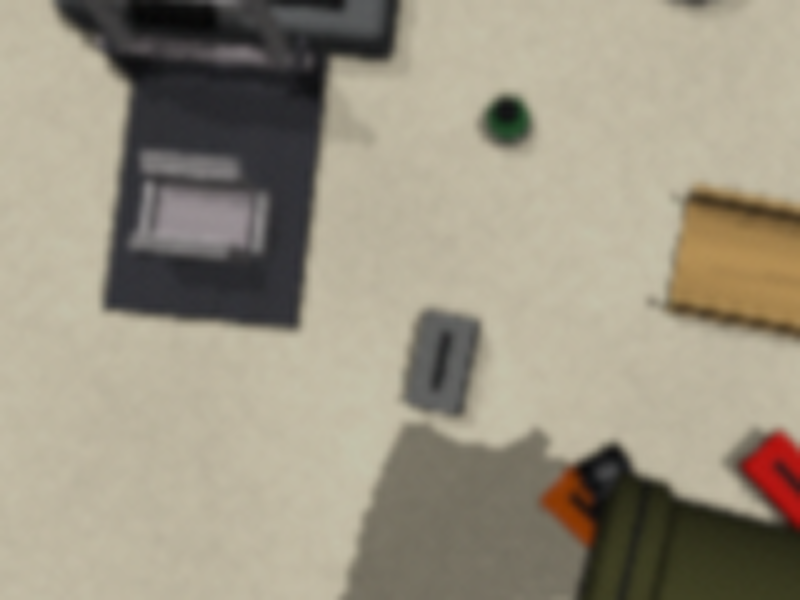

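View pics/s3.png

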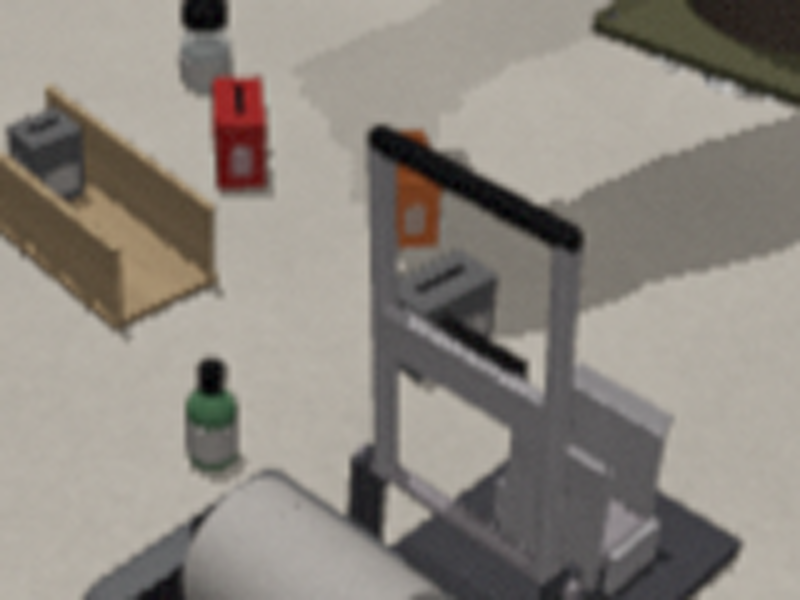

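The cartridge stands upright on the table at crop (442,360). The cradle's lips appear at (148,210) and (262,222), and its plates at rows 163 and 250. Next I'll measure the cartridge's pose and refine the cradle.

```bash
python3 - <<'E'
from h import *
np.set_printoptions(precision=1,suppress=True)
T=pickle.load(open('top1.pkl','rb'));S=pickle.load(open('scene1.pkl','rb'))
im=T['pixels'];g=cv2.cvtColor(im,cv2.COLOR_RGB2GRAY);hsv=cv2.cvtColor(im,cv2.COLOR_RGB2HSV)
# upsampled mask for subpixel
x0,y0,sc=210,150,5
crop=cv2.resize(g[150:270,210:370],None,fx=sc,fy=sc,interpolation=cv2.INTER_CUBIC)
def w(p,z): return ray(T,((p[0]+.5)/sc-.5+x0,(p[1]+.5)/sc-.5+y0),z)
m=np.zeros_like(crop);m[290:425,385:500]=(crop[290:425,385:500]<130)
n,l,st,c=cv2.connectedComponentsWithStats(m);i=1+np.argmax(st[1:,4])
cn,_=cv2.findContours((l==i).astype(np.uint8),0,2)
P=np.array([w(p,50)[:2] for p in cn[0][:,0]],np.float32);print('cart',cv2.minAreaRect(P),P.mean(0), st[i])
# expected bounds of face in pix
# base plate left/right/near edges by dark mask
m=np.zeros_like(crop);m[100:340,80:345]=(crop[100:340,80:345]<90)
ys=[110,130,270,300]
for r in range(110,300,20):
    xs=np.where(crop[r,60:345]<115)[0]+60; a=w((xs[0],r),12);b=w((xs[-1],r),12);print('row',r,xs[0],xs[-1],a[:2],b[:2],np.hypot(*(a-b)[:2]))
for cx in range(120,300,30):
    col=np.where(crop[200:345,cx]<115)[0]+200; print('near',cx,col[-1],w((cx,col[-1]),12)[:2])
big=cv2.resize(im[175:210,230:270,::-1],None,fx=16,fy=16,interpolation=cv2.INTER_CUBIC);cv2.imwrite('pics/t3b.png',big)
E
```

```text
cart ((470.67108154296875, 18.718032836914062), (39.44594955444336, 59.03861999511719), 77.43473052978516) [470.1  18.9] [ 403  310   78  108 6419]
row 110 128 325 [631.8 212.2] [629.3  91. ] 121.2605415017447
row 130 125 322 [619.4 214. ] [616.9  92.9] 121.11086809805282
row 150 123 319 [606.9 215.1] [604.5  94.8] 120.34660218136712
row 170 120 316 [594.6 216.8] [592.1  96.6] 120.19842971939764
row 190 119 314 [582.2 217.3] [579.8  97.9] 119.43531217379945
row 210 115 312 [569.9 219.7] [567.5  99.2] 120.51210678488528
row 230 113 309 [557.6 220.8] [555.3 101. ] 119.75236554385577
row 250 110 307 [545.4 222.5] [543.  102.3] 120.2149583690398
row 270 108 304 [533.2 223.6] [530.8 104.1] 119.45745978029137
row 290 104 302 [521.  225.9] [518.6 105.4] 120.52895012731875
near 120 310 [508.6 216. ]
near 150 315 [505.2 197.8]
near 180 319 [502.4 179.5]
near 210 320 [501.5 161.3]
near 240 324 [498.7 143.1]
near 270 326 [497.1 124.9]
```

View pics/t3b.png

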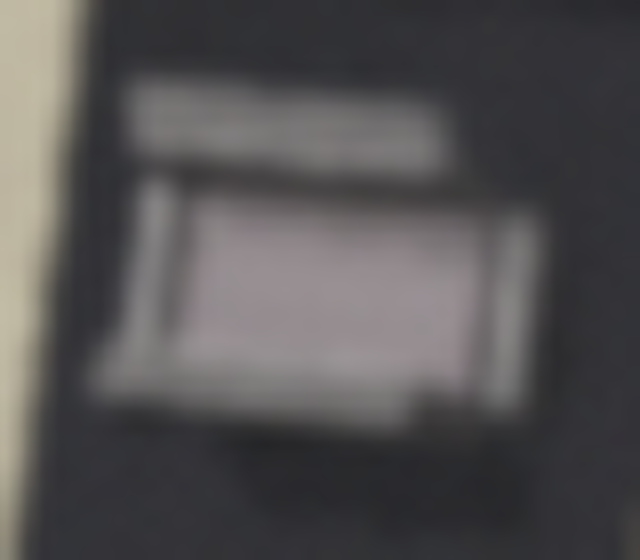

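Printer yaw is about -7.1°, and the near edge and midline put the cradle at about (561.5, 160), with the base width reading 120 as it should. The cartridge reads (471, 20) with yaw -12.5°, which matches the release pose. Now I'll turn to grip it by the ends.

Request:
step_arm --pt "40 40 0 0 0 -10" --pt "40 40 0 0 0 -10" --pt "41 40 0 0 0 -10" --pt "0 0 0 0 0 -10.3" --pt "0 0 -40 0 0 0" --pt "0 0 -40 0 0 0" --pt "0 0 -30 0 0 0" --pt "0 0 -18 0 0 0" --pt "0 0 0 0 0 0" --pt "0 0 0 0 0 0"

```text
clock: 9.22
tool_pos: [468.3, 16.1, 38.3]
eef_rot: [180.0, -0.0, 78.6]
ft_force: [0.8, -0.5, -0.2]
grip_width: 85.9
```

Request:
step_arm --pt "0 0 0 0 0 0" --pt "0 0 0 0 0 0" --pt "0 0 0 0 0 0" --pt "0 0 0 0 0 0" --pt "0 0 0 0 0 0" --jaw 0

```text
clock: 9.85
tool_pos: [468.9, 16.0, 39.0]
eef_rot: [179.8, -0.0, 78.5]
ft_force: [-0.7, 0.0, 6.4]
grip_width: 57.4
```

Gripped at 57.4, but the speed limit cut some of the shift, so the grip is about 5 mm off-centre across the width. I'll open, correct and regrip.

Request:
step_arm --pt "0 0 0 0 0 0" --pt "0 0 0 0 0 0" --pt "0 0 0 0 0 0" --pt "0 0 0 0 0 0" --pt "1 4.7 0 0 0 -0.6" --pt "0 0 0 0 0 0" --pt "0 0 0 0 0 0" --jaw 1

```text
clock: 10.72
tool_pos: [468.7, 20.8, 37.8]
eef_rot: [-180.0, 0.0, 77.9]
ft_force: [0.3, -0.8, -0.3]
grip_width: 85.4
```

Request:
step_arm --pt "0 0 0 0 0 0" --pt "0 0 0 0 0 0" --pt "0 0 0 0 0 0" --pt "0 0 0 0 0 0" --pt "0 0 0 0 0 0" --jaw 0

```text
clock: 11.35
tool_pos: [469.0, 20.6, 38.0]
eef_rot: [180.0, -0.0, 77.9]
ft_force: [0.1, -0.7, 3.7]
grip_width: 57.6
```

Request:
step_arm --pt "0 0 30 0 0 0" --pt "0 0 50 0 0 0" --pt "0 0 50 0 0 0" --pt "0 0 0 0 0 0" --pt "0 0 0 0 0 0"

```text
clock: 11.98
tool_pos: [468.0, 20.6, 167.0]
eef_rot: [-179.9, 0.0, 77.9]
ft_force: [-0.6, -0.2, -2.2]
grip_width: 57.4
```

Request:
step_arm --pt "9 14 0 0 0 9.5" --pt "9 14 0 0 0 9.5" --pt "9 14 0 0 0 9.5" --pt "9 14 0 0 0 9.5" --pt "9 14 0 0 0 9.5" --pt "9 14 0 0 0 9.5" --pt "9 14 0 0 0 9.5" --pt "9 14 0 0 0 9.5" --pt "9 14 0 0 0 9.5" --pt "11 14 0 0 0 9.5"

```text
clock: 13.22
tool_pos: [559.2, 160.6, 164.9]
eef_rot: [-179.9, -0.3, 173.2]
ft_force: [-0.6, 0.0, -1.2]
grip_width: 56.9
```

Request:
step_arm --pt "0 0 -10 0 0 0" --pt "0 0 -10 0 0 0" --pt "0 0 0 0 0 0"

```text
clock: 13.6
tool_pos: [558.6, 159.6, 145.6]
eef_rot: [-179.9, -0.2, 172.8]
ft_force: [0.6, -0.2, -0.1]
grip_width: 57.6
```

```bash
python3 - <<'E'
from cell import ctrl
from h import *
s=ctrl.get_state();print(s['clock'],s['joints'].round(1),s['tool_pos'].round(1),s['eef_rot'].round(2))
f=ctrl.grab_frame("scene");t=ctrl.grab_frame("top")
pickle.dump(f,open('scene2.pkl','wb'));pickle.dump(t,open('top2.pkl','wb'))
a=cv2.resize(t['pixels'][110:230,200:320,::-1],None,fx=5,fy=5,interpolation=cv2.INTER_CUBIC);cv2.imwrite('pics/t4.png',a)
a=cv2.resize(f['pixels'][170:290,320:420,::-1],None,fx=6,fy=5,interpolation=cv2.INTER_CUBIC);
a=cv2.resize(f['pixels'][180:280,320:420,::-1],None,fx=6,fy=6,interpolation=cv2.INTER_CUBIC);cv2.imwrite('pics/s4.png',a)
E
```

```text
13.6 [ 15.9  24.  -10.5  55.8  -0.   23.2] [558.6 159.6 145.6] [-179.88   -0.25  172.76]
```

View pics/t4.png

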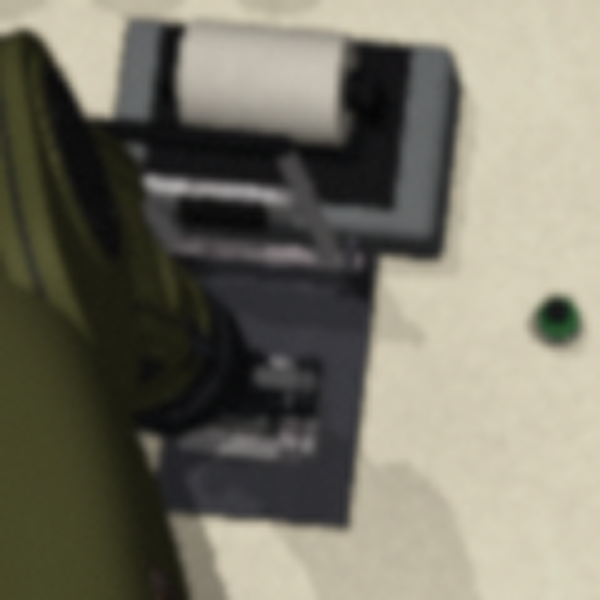

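View pics/s4.png

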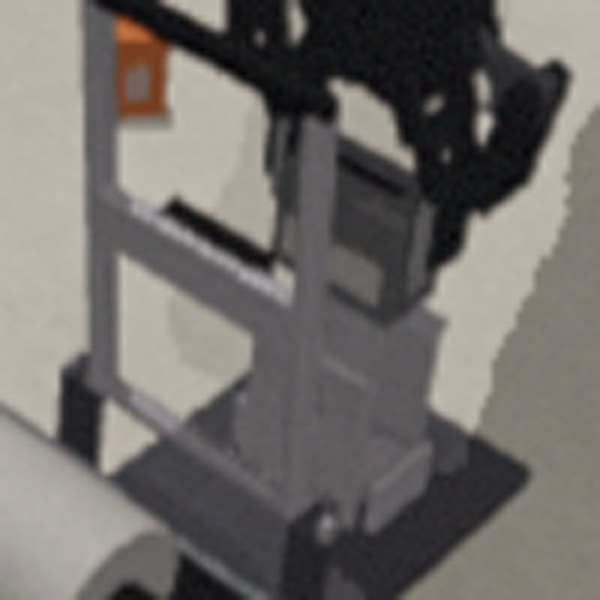

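The top view is mostly blocked by the arm. The scene view shows the held cartridge, bottom corner at crop (388,323), just above the plates, with the lip at (370,488) to (428,443). I'll check the cradle estimate by overlaying predicted points.

```bash
python3 - <<'E'
from h import *
np.set_printoptions(precision=1,suppress=True)
S=pickle.load(open('scene2.pkl','rb'))
sc=8;x0,y0=350,190
im=cv2.resize(S['pixels'][190:280,350:420,::-1],None,fx=sc,fy=sc,interpolation=cv2.INTER_CUBIC)
cv2.imwrite('pics/s5raw.png',im[:,:])
yaw=np.radians(-7.1);u=np.array([np.cos(yaw),np.sin(yaw),0]);v=np.array([-u[1],u[0],0]);c=np.array([561.5,160.1,0])
def P(x,y,z):return (proj(S,c+x*u+y*v+[0,0,z])+.5-[x0,y0])*sc
for X,col in(((18,36,36),(0,0,255)),((-18,36,36),(0,0,255)),((18,28,85),(0,255,0)),((-18,28,85),(0,255,0)),((-60,60,12),(255,255,0)),((-18,36,12),(0,0,255)),((18,36,12),(0,0,255))):
    p=P(*X);print(X,p);cv2.circle(im,tuple(int(a) for a in p),3,col,-1)
# cartridge from TCP
t=np.array([558.6,159.6,145.6]);yw=np.radians(-7.24);u2=np.array([np.cos(yw),np.sin(yw),0]);v2=np.array([-u2[1],u2[0],0])
for a in(16,-16):
  for h in(0,50):
    p=(proj(S,t+a*u2+29*v2+[0,0,h-38])+.5-[x0,y0])*sc;print('cart',a,h,p);cv2.circle(im,tuple(int(q) for q in p),3,(255,0,255),-1)
cv2.imwrite('pics/s5.png',im[:600])
E
```

```text
(18, 36, 36) [256.7 572.1]
(-18, 36, 36) [330.2 512.1]
(18, 28, 85) [254.7 434.9]
(-18, 28, 85) [330.4 376.4]
(-60, 60, 12) [464.9 541.7]
(-18, 36, 12) [319.7 569.1]
(18, 36, 12) [247.  629.5]
cart 16 0 [275.  367.7]
cart 16 50 [297.7 228.9]
cart -16 0 [343.1 316.5]
cart -16 50 [367.7 179. ]
```

View pics/s5.png

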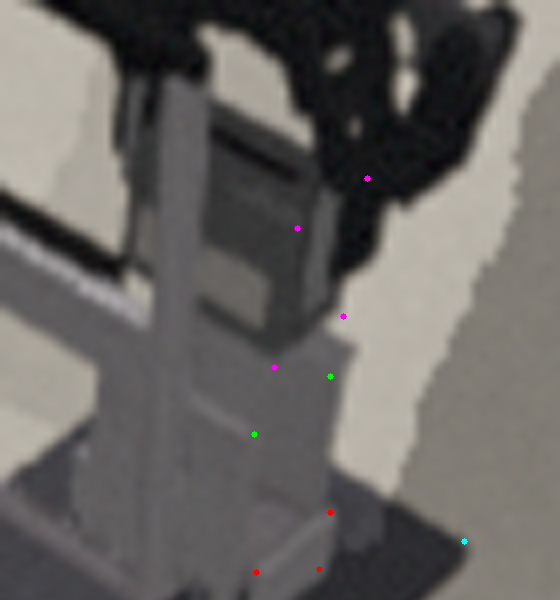

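```bash
python3 - <<'E'
from h import *
S=pickle.load(open('scene2.pkl','rb'))
im=cv2.resize(S['pixels'][195:245,355:405,::-1],None,fx=12,fy=12,interpolation=cv2.INTER_CUBIC)
im=cv2.convertScaleAbs(im,alpha=2.0,beta=-40)
for i in range(0,600,60): cv2.putText(im,str(355+i//12),(i,10),0,.35,(0,255,255));cv2.putText(im,str(195+i//12),(0,i+5),0,.35,(0,255,255))
cv2.imwrite('pics/s6.png',im)
E
```

```text
(no output)
```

View pics/s6.png

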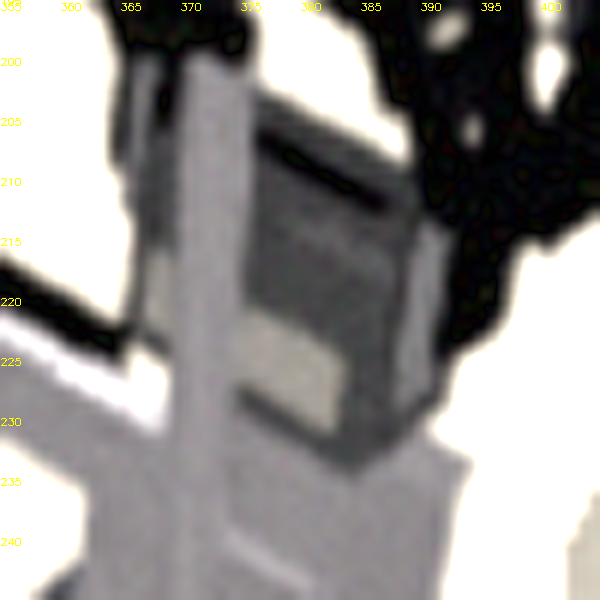

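```bash
python3 - <<'E'
from cell import ctrl
from h import *
s=ctrl.get_state();print(s['clock'],s['tool_pos'].round(1),s['eef_rot'].round(2))
S=ctrl.grab_frame("scene")
t=s['tool_pos'];yw=np.radians(-7.2);u2=np.array([np.cos(yw),np.sin(yw),0]);v2=np.array([-u2[1],u2[0],0])
sc=12
im=cv2.resize(S['pixels'][195:245,355:405,::-1],None,fx=12,fy=12,interpolation=cv2.INTER_CUBIC)
im=cv2.convertScaleAbs(im,alpha=2.0,beta=-40)
for a in(16,-16):
 for b in(29,-29):
  for h in(0,50):
    p=proj(S,t+a*u2+b*v2+[0,0,h-38]);print(a,b,h,p.round(1));cv2.circle(im,tuple(int(q) for q in (p+.5-[355,195])*12),4,(255,0,255),-1)
cv2.imwrite('pics/s7.png',im)
E
```

```text
13.7 [560.  160.  147.3] [-1.7996e+02 -7.0000e-02  1.7279e+02]
16 29 0 [383.8 235.3]
16 29 50 [386.7 217.9]
16 -29 0 [363.8 223.2]
16 -29 50 [365.8 206.1]
-16 29 0 [392.4 228.9]
-16 29 50 [395.4 211.6]
-16 -29 0 [372.4 217.3]
-16 -29 50 [374.7 200.3]
```

View pics/s7.png

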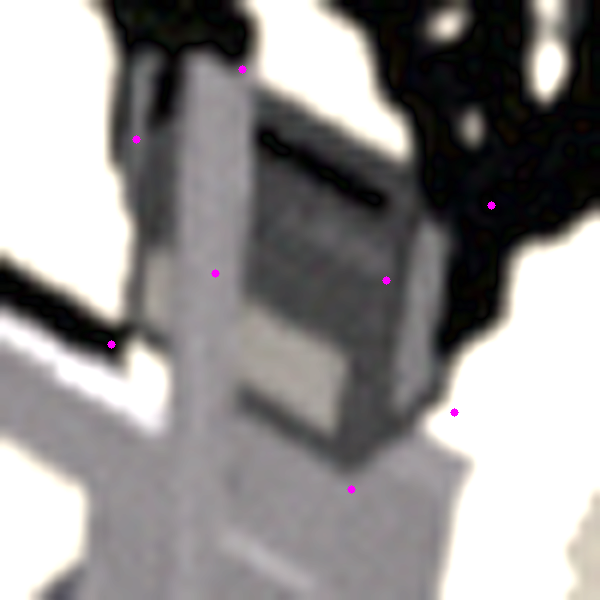

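The scene overlay matches the cradle's lip and base corners to about 1 mm, and the cartridge agrees within its rounded edges. I'll correct x slightly and lower in stages, watching the force.

Request:
step_arm --pt "1.5 0 -6 0 0 0" --pt "0 0 -6 0 0 0" --pt "0 0 0 0 0 0" --pt "0 0 0 0 0 0" --pt "0 0 0 0 0 0"

```text
clock: 14.38
tool_pos: [562.3, 160.7, 136.0]
eef_rot: [180.0, 0.0, 172.9]
ft_force: [0.6, -0.3, -1.5]
grip_width: 57.3
```

Request:
step_arm --pt "0 0 -5 0 0 0" --pt "0 0 -5 0 0 0" --pt "0 0 -4 0 0 0" --pt "0 0 0 0 0 0" --pt "0 0 0 0 0 0"

```text
clock: 15.0
tool_pos: [562.2, 160.6, 121.8]
eef_rot: [-180.0, 0.0, 172.9]
ft_force: [0.1, 0.4, -0.6]
grip_width: 57.4
```

Request:
step_arm --pt "0 0 -4 0 0 0" --pt "0 0 -4 0 0 0" --pt "0 0 0 0 0 0"

```text
clock: 15.38
tool_pos: [561.8, 160.5, 113.2]
eef_rot: [-180.0, -0.1, 172.9]
ft_force: [-0.1, 0.2, -0.9]
grip_width: 57.4
```

The underside is at about 75, already 10 mm inside the plates with no contact. Continuing.

Request:
step_arm --pt "0 0 -8 0 0 0" --pt "0 0 -8 0 0 0" --pt "0 0 -8 0 0 0" --pt "0 0 0 0 0 0"

```text
clock: 15.88
tool_pos: [561.4, 160.4, 88.7]
eef_rot: [-180.0, -0.1, 172.9]
ft_force: [-0.1, -0.1, -1.0]
grip_width: 57.5
```

Request:
step_arm --pt "0 0 -6 0 0 0" --pt "0 0 -5 0 0 0" --pt "0 0 -3 0 0 0" --pt "0 0 0 0 0 0" --pt "0 0 0 0 0 0"

```text
clock: 16.5
tool_pos: [562.3, 160.7, 75.9]
eef_rot: [180.0, 0.0, 172.9]
ft_force: [0.4, 0.0, -0.5]
grip_width: 57.7
```

Request:
step_arm --pt "0 0 -3 0 0 0" --pt "0 0 -2.5 0 0 0" --pt "0 0 0 0 0 0" --pt "0 0 0 0 0 0"

```text
clock: 17.0
tool_pos: [562.1, 160.6, 70.2]
eef_rot: [-180.0, -0.0, 172.9]
ft_force: [-0.1, 0.6, -0.5]
grip_width: 57.6
```

Request:
step_arm --pt "0 0 -1 0 0 0" --pt "0 0 -0.5 0 0 0" --pt "0 0 0 0 0 0"

```text
clock: 17.38
tool_pos: [562.2, 160.6, 69.0]
eef_rot: [180.0, 0.0, 172.9]
ft_force: [-0.8, -0.8, 2.4]
grip_width: 57.4
```

It is resting on the sprung floor. Releasing and lifting straight up.

Request:
step_arm --pt "0 0 0 0 0 0" --pt "0 0 0 0 0 0" --pt "0 0 0 0 0 0" --pt "0 0 0 0 0 0" --jaw 1

```text
clock: 17.88
tool_pos: [562.2, 160.6, 68.7]
eef_rot: [-180.0, -0.0, 172.9]
ft_force: [-0.2, 0.1, 0.2]
grip_width: 85.4
```

Request:
step_arm --pt "0 0 20 0 0 0" --pt "0 0 40 0 0 0" --pt "0 0 40 0 0 0" --pt "-50 10 10 0 0 0" --pt "-50 10 10 0 0 0" --pt "-50 10 0 0 0 0" --pt "-40 0 0 0 0 0" --pt "0 0 0 0 0 0"

```text
clock: 18.88
tool_pos: [368.9, 190.0, 188.7]
eef_rot: [-179.9, -0.1, 173.0]
ft_force: [0.4, -0.7, -0.6]
grip_width: 85.3
```

```bash
python3 - <<'E'
from cell import ctrl
from h import *
s=ctrl.get_state();print(s['clock'],s['tool_pos'].round(1),s['eef_rot'].round(2),s['joints'].round(1))
S=ctrl.grab_frame("scene");T=ctrl.grab_frame("top")
pickle.dump(S,open('scene3.pkl','wb'));pickle.dump(T,open('top3.pkl','wb'))
a=cv2.resize(T['pixels'][110:225,210:300,::-1],None,fx=5,fy=5,interpolation=cv2.INTER_CUBIC)
b=cv2.resize(S['pixels'][175:290,325:415,::-1],None,fx=5,fy=5,interpolation=cv2.INTER_CUBIC)
cv2.imwrite('pics/p7.png',cv2.resize(np.hstack([a,b]),(800,511)))
E
```

```text
18.875 [368.9 190.  188.7] [-1.7994e+02 -1.1000e-01  1.7299e+02] [ 27.2   6.5 -28.3  55.3   0.   34.3]
```

View pics/p7.png

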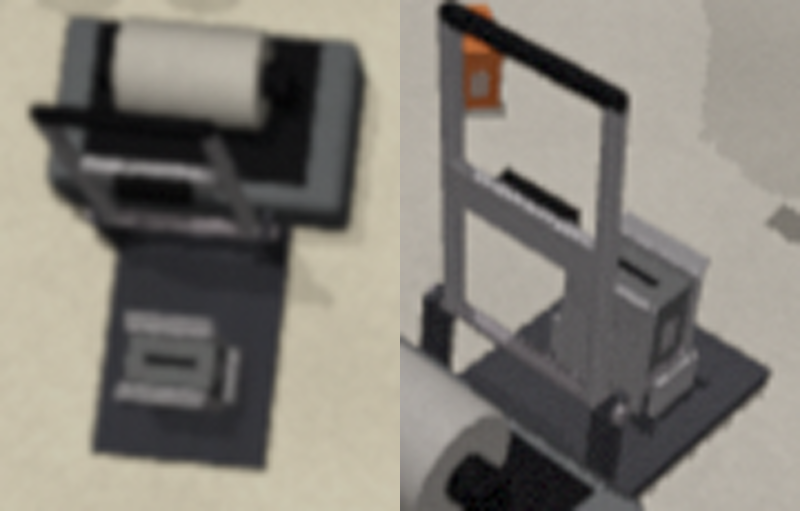

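The cartridge stands upright between the plates, top-view crop (170,360), with the clamp still up. Now I'll refine the bar position by casting rays onto the printer's mid-plane.

```bash
python3 - <<'E'
from h import *
np.set_printoptions(precision=1,suppress=True)
S=pickle.load(open('scene3.pkl','rb'));T=pickle.load(open('top3.pkl','rb'))
yaw=np.radians(-7.1);u=np.array([np.cos(yaw),np.sin(yaw),0]);v=np.array([-u[1],u[0],0]);c=np.array([561.5,160.1,0]);H=c+90*u+[0,0,85]
print('H',H)
def plane(f,px,y):
    C=-f['R'].T@f['t'];d=f['R'].T@np.linalg.inv(f['K'])@np.array([*px,1.])
    X=C+d*(y-(C-c)@v)/(d@v);return np.array([(X-c)@u,X[2]])
g=cv2.cvtColor(S['pixels'],cv2.COLOR_RGB2GRAY)
m=(g<28).astype(np.uint8);m[:, :330]=0;m[:,385:]=0;m[:170]=0;m[205:]=0
n,l,st,ce=cv2.connectedComponentsWithStats(m)
for i in range(1,n):
    if st[i,4]>30:
        p=np.argwhere(l==i)[:,::-1];print('scene',st[i],ce[i]);r=cv2.minAreaRect(p.astype(np.float32));print(r)
        b=plane(S,ce[i],0);print('bar xz',b,'rel hinge',b-[90,85],np.hypot(*(b-[90,85])),np.degrees(np.arctan2(b[1]-85,90-b[0])))
        # ends
        pr=p@np.array([.87,.5]);e0=p[pr<np.quantile(pr,.04)].mean(0);e1=p[pr>np.quantile(pr,.96)].mean(0);print(e0,e1)
gt=cv2.cvtColor(T['pixels'],cv2.COLOR_RGB2GRAY)
for th in(88,90,92,94,96,98):
    B=H+185*(-np.cos(np.radians(th))*u+[0,0,np.sin(np.radians(th))]);print(th,B,proj(T,B),proj(S,B),proj(S,B+46*v),proj(S,B-46*v))
a=cv2.resize(T['pixels'][120:160,210:270,::-1],None,fx=12,fy=12,interpolation=cv2.INTER_CUBIC)
for th,col in((90,(0,0,255)),(94,(0,255,0)),(98,(255,0,0))):
  B=H+185*(-np.cos(np.radians(th))*u+[0,0,np.sin(np.radians(th))])
  for y in(-46,0,46):
    p=(proj(T,B+y*v)+.5-[210,120])*12;cv2.circle(a,tuple(int(q) for q in p),3,col,-1)
cv2.imwrite('pics/t8.png',a)
E
```

```text
H [650.8 149.   85. ]
scene [335 176  40  24 170] [354.  187.1]
((354.4679260253906, 187.55966186523438), (45.242671966552734, 4.334627151489258), 28.300756454467773)
bar xz [101.4 265.8] rel hinge [ 11.4 180.8] 181.1820607697929 93.60001258871013
[335.4 177.3] [373.4 197.6]
88 [644.4 149.8 269.9] [236.6 146. ] [360.3 181.7] [379.3 191.7] [342.5 172.5]
90 [650.8 149.  270. ] [236.9 143.4] [358.1 183. ] [377.2 193.1] [340.3 173.6]
92 [657.2 148.2 269.9] [237.3 140.8] [355.9 184.3] [375.  194.5] [338.1 174.8]
94 [663.6 147.4 269.5] [237.7 138.2] [353.6 185.8] [372.8 196.1] [335.8 176.2]
96 [670.  146.6 269. ] [238.1 135.7] [351.4 187.3] [370.5 197.7] [333.6 177.6]
98 [676.4 145.8 268.2] [238.5 133.3] [349.1 189. ] [368.3 199.5] [331.3 179.2]
```

View pics/t8.png

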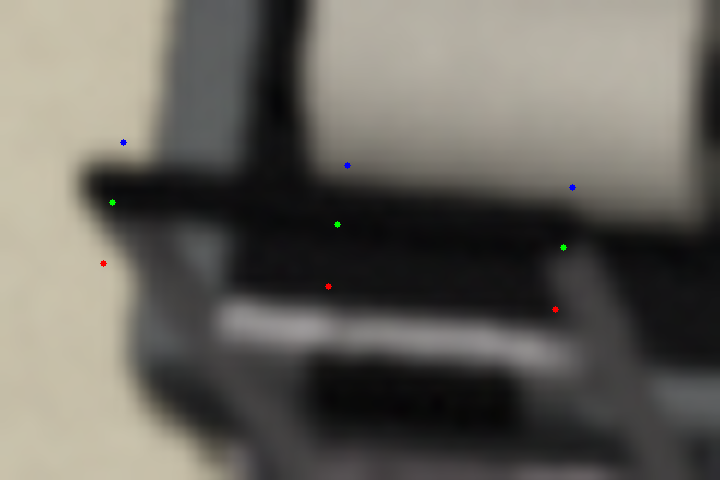

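Both views put the bar at about (665.5, 147, 268), θ near 94.6°, and the radius is consistent to 3 mm. I'll turn the jaws across the bar and approach from above.

Request:
step_arm --pt "15 -5 20 0 0 -10" --pt "15 -5 20 0 0 -10" --pt "15 -5 20 0 0 -10" --pt "15 -5 20 0 0 -10" --pt "15 -5 20 0 0 -10" --pt "15 -5 20 0 0 -10" --pt "15 -5 20 0 0 -10" --pt "15 -5 10 0 0 -10" --pt "15 -3 5 0 0 -10" --pt "0 0 0 0 0 0"

```text
clock: 20.23
tool_pos: [509.6, 147.3, 343.6]
eef_rot: [179.9, -0.0, 82.9]
ft_force: [-0.5, -0.2, 0.3]
grip_width: 85.4
```

Request:
step_arm --pt "40 0 0 0 0 0" --pt "40 0 0 0 0 0" --pt "40 0 0 0 0 0" --pt "36 0 0 0 0 0" --pt "0 0 0 0 0 0" --pt "0 0 0 0 0 0"

```text
clock: 20.98
tool_pos: [662.7, 147.6, 343.2]
eef_rot: [-179.9, 0.0, 82.9]
ft_force: [0.1, 0.5, -1.0]
grip_width: 85.2
```

```bash
python3 - <<'E'
from cell import ctrl
from h import *
s=ctrl.get_state();print(s['clock'],s['tool_pos'].round(1),s['eef_rot'].round(2),s['joints'].round(1))
S=ctrl.grab_frame("scene")
b=cv2.resize(S['pixels'][100:220,300:420,::-1],None,fx=5,fy=5,interpolation=cv2.INTER_CUBIC)
cv2.imwrite('pics/s9.png',b)
E
```

```text
20.975 [662.7 147.6 343.2] [-1.7991e+02  2.0000e-02  8.2950e+01] [ 12.6  31.2  31.4  90.3   0.  109.6]
```

View pics/s9.png

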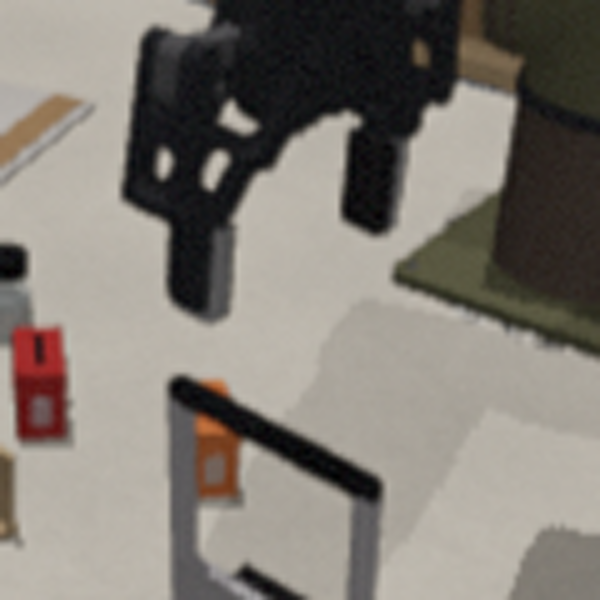

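The fingers, tips at crop (205,310) and (375,225), straddle the bar at (275,435). Descending.

Request:
step_arm --pt "1 0 -30 0 0 0" --pt "0 0 -25 0 0 0" --pt "0 0 -19 0 0 0" --pt "0 0 0 0 0 0" --pt "0 0 0 0 0 0"

```text
clock: 21.65
tool_pos: [663.9, 147.8, 271.4]
eef_rot: [179.9, -0.0, 82.9]
ft_force: [0.5, -0.0, -0.3]
grip_width: 85.5
```

Request:
step_arm --pt "0 0 0 0 0 0" --pt "0 0 0 0 0 0" --pt "0 0 0 0 0 0" --pt "0 0 0 0 0 0" --pt "0 0 0 0 0 0" --pt "0 0 0 0 0 0" --pt "0 0 0 0 0 0" --jaw 0 --force 30

```text
clock: 22.52
tool_pos: [665.1, 147.5, 270.2]
eef_rot: [179.9, -0.0, 82.9]
ft_force: [3.6, -1.6, 1.7]
grip_width: 10.8
```

```bash
python3 - <<'E'
from cell import ctrl
from h import *
s=ctrl.get_state();print(s['clock'],s['tool_pos'].round(1),s['ft_force'].round(1),s['torque'].round(2),s['grip_width'])
S=ctrl.grab_frame("scene")
b=cv2.resize(S['pixels'][110:230,310:410,::-1],None,fx=5,fy=5,interpolation=cv2.INTER_CUBIC)
cv2.imwrite('pics/s10.png',b)
E
```

```text
22.525 [665.1 147.5 270.2] [ 3.6 -1.6  1.7] [-0.14 -0.85  0.06] 10.806649058741192
```

View pics/s10.png

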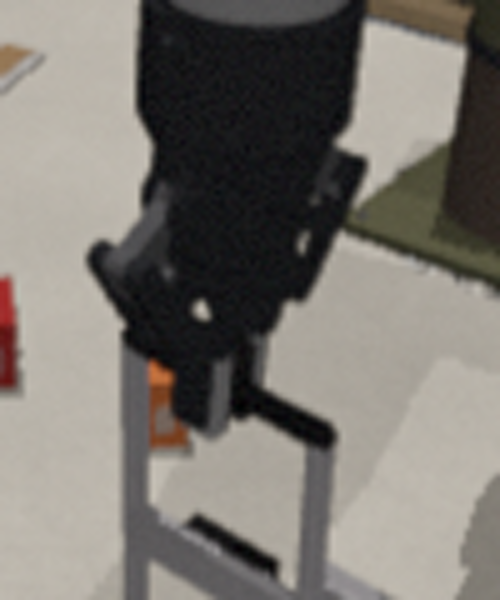

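The bar is gripped at 10.8 mm. Next I'll work out the arc increments.

```bash
python3 - <<'E'
import numpy as np
th=np.radians(np.r_[94.5:-0.1:-3.0, 0]) ; u=np.array([.9923,-.1236])
P=np.array([[*( -185*np.cos(t)*u),185*np.sin(t)] for t in th]); d=np.diff(P,axis=0)
R=np.round(P*2)/2
print(len(d)); print(np.diff(R,axis=0).tolist()); print(P[[10,20,30,-1]].round(1)+np.array([650.8,149,85]))
E
```

```text
32
[[-9.5, 1.5, 0.5], [-10.0, 1.0, 0.0], [-9.5, 1.5, -0.5], [-9.5, 1.0, -1.0], [-9.5, 1.0, -1.5], [-9.5, 1.5, -2.0], [-9.0, 1.0, -2.5], [-9.5, 1.0, -3.0], [-9.0, 1.5, -3.5], [-8.5, 1.0, -4.0], [-8.5, 1.0, -4.5], [-8.5, 1.0, -5.0], [-8.0, 1.0, -5.0], [-8.0, 1.0, -5.5], [-7.0, 1.0, -6.5], [-7.5, 0.5, -6.5], [-6.5, 1.0, -6.5], [-6.5, 1.0, -7.5], [-6.0, 0.5, -7.5], [-6.0, 1.0, -7.5], [-5.0, 0.5, -8.5], [-5.0, 0.5, -8.0], [-4.0, 0.5, -9.0], [-4.0, 0.5, -8.5], [-3.5, 0.5, -9.0], [-3.0, 0.5, -9.5], [-2.5, 0.0, -9.5], [-2.0, 0.5, -9.5], [-1.5, 0.0, -9.5], [-1.0, 0.5, -9.5], [-0.5, 0.0, -9.5], [0.0, 0.0, -5.0]]
[[571.8 158.8 252. ]
 [499.5 167.8 189.8]
 [467.8 171.8  99.5]
 [467.2 171.9  85. ]]
```

Request:
step_arm --pt "-9.5 1.5 0.5 0 0 0" --pt "-10 1 0 0 0 0" --pt "-9.5 1.5 -0.5 0 0 0" --pt "-9.5 1 -1 0 0 0" --pt "-9.5 1 -1.5 0 0 0"

```text
clock: 23.2
tool_pos: [617.9, 153.2, 268.9]
eef_rot: [179.7, -0.0, 82.8]
ft_force: [5.9, -1.1, 3.0]
grip_width: 10.9
```

The force is 6 N, as the hinge friction should give. Continuing.

Request:
step_arm --pt "-9.5 1.5 -2 0 0 0" --pt "-9 1 -2.5 0 0 0" --pt "-9.5 1 -3 0 0 0" --pt "-9 1.5 -3.5 0 0 0" --pt "-8.5 1 -4 0 0 0" --pt "-8.5 1 -4.5 0 0 0" --pt "-8.5 1 -5 0 0 0" --pt "-8 1 -5 0 0 0"

```text
clock: 24.2
tool_pos: [546.6, 162.0, 238.5]
eef_rot: [179.8, 0.1, 82.8]
ft_force: [5.1, -3.3, 1.5]
grip_width: 10.8
```

Request:
step_arm --pt "-8 1 -5.5 0 0 0" --pt "-7 1 -6.5 0 0 0" --pt "-7.5 0.5 -6.5 0 0 0" --pt "-6.5 1 -6.5 0 0 0" --pt "-6.5 1 -7.5 0 0 0" --pt "-6 0.5 -7.5 0 0 0"

```text
clock: 24.95
tool_pos: [504.4, 167.2, 197.8]
eef_rot: [179.9, 0.0, 82.9]
ft_force: [5.6, -2.8, 2.5]
grip_width: 10.9
```

Request:
step_arm --pt "-6 1 -7.5 0 0 0" --pt "-5 0.5 -8.5 0 0 0" --pt "-5 0.5 -8 0 0 0" --pt "-4 0.5 -9 0 0 0" --pt "-4 0.5 -8.5 0 0 0" --pt "-3.5 0.5 -9 0 0 0"

```text
clock: 25.7
tool_pos: [477.6, 170.7, 147.5]
eef_rot: [179.8, 0.1, 82.8]
ft_force: [5.6, -5.6, 4.3]
grip_width: 11.0
```

```bash
python3 - <<'E'
from cell import ctrl
from h import *
s=ctrl.get_state();print(s['clock'],s['tool_pos'].round(1),s['ft_force'].round(1))
S=ctrl.grab_frame("scene")
b=cv2.resize(S['pixels'][130:280,300:440,::-1],None,fx=4,fy=4,interpolation=cv2.INTER_CUBIC)
cv2.imwrite('pics/s11.png',b)
E
```

```text
25.7 [477.6 170.7 147.5] [ 5.6 -5.6  4.3]
```

View pics/s11.png

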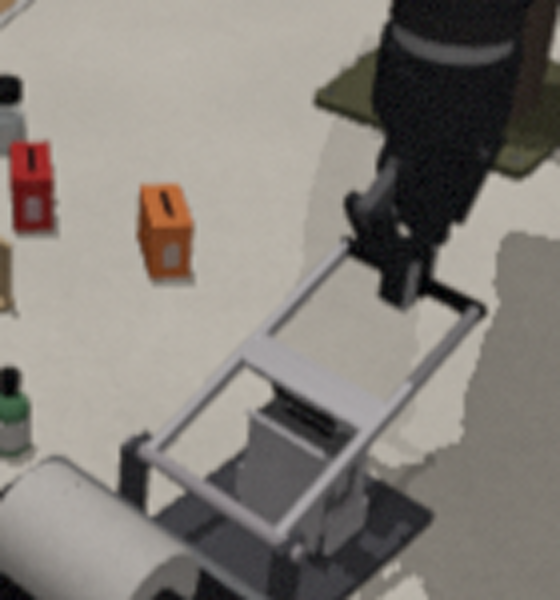

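The clamp is following well, at about 20°, with the rubber foot at crop (310,415) just entering between the plates above the cartridge. I'll continue down with a firmer grip.

Request:
step_arm --pt "-3 0.5 -9.5 0 0 0" --pt "-2.5 0 -9.5 0 0 0" --pt "-2 0.5 -9.5 0 0 0" --pt "-1.5 0 -9.5 0 0 0" --force 60

```text
clock: 26.25
tool_pos: [469.0, 171.8, 109.8]
eef_rot: [179.8, 0.0, 82.9]
ft_force: [6.5, -3.5, 3.4]
grip_width: 10.1
```

Request:
step_arm --pt "-1 0.5 -7 0 0 0" --pt "-0.5 0 -6 0 0 0" --pt "0 0 -5 0 0 0" --pt "0 0 0 0 0 0"

```text
clock: 26.75
tool_pos: [467.7, 171.9, 91.8]
eef_rot: [179.8, 0.1, 82.8]
ft_force: [5.9, -4.6, 2.8]
grip_width: 9.5
```

Request:
step_arm --pt "0 0 -4 0 0 0" --pt "0 0 -3 0 0 0" --pt "0 0 -2 0 0 0" --pt "0 0 0 0 0 0"

```text
clock: 27.25
tool_pos: [467.6, 172.0, 84.8]
eef_rot: [179.8, 0.0, 82.8]
ft_force: [1.1, -7.0, 21.7]
grip_width: 10.1
```

```bash
python3 - <<'E'
from cell import ctrl
from h import *
s=ctrl.get_state();print(s['clock'],s['tool_pos'].round(1),s['ft_force'].round(1))
S=ctrl.grab_frame("scene")
b=cv2.resize(S['pixels'][150:280,320:440,::-1],None,fx=5,fy=5,interpolation=cv2.INTER_CUBIC)
cv2.imwrite('pics/s12.png',b[:600])
E
```

```text
27.25 [467.6 172.   84.8] [ 1.1 -7.  21.7]
```

View pics/s12.png

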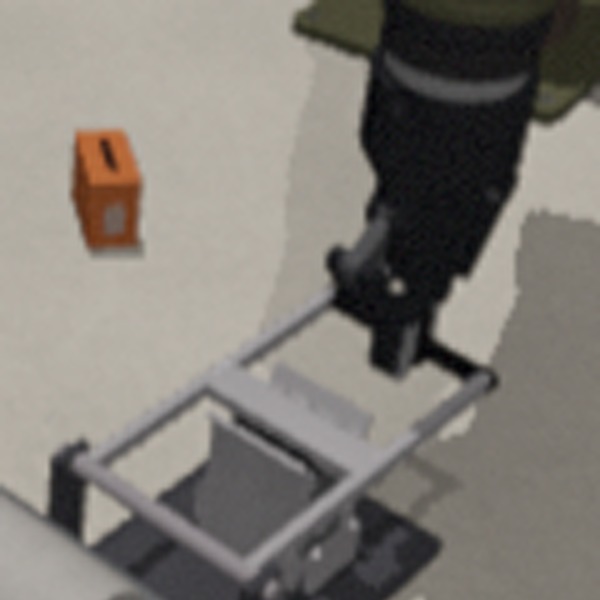

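The rails look level and the force has risen to 22 N. I'll press a little more to confirm it's the end stop.

Request:
step_arm --pt "0 0 -2 0 0 0" --pt "0 0 -1 0 0 0" --pt "0 0 0 0 0 0" --pt "0 0 0 0 0 0"

```text
clock: 27.8
tool_pos: [467.6, 172.1, 84.5]
eef_rot: [179.7, -0.0, 82.8]
ft_force: [-4.9, -8.2, 42.1]
grip_width: 10.1
```

It's stiff (0.3 mm for 20 N more), so the stop is reached. I'll relax, open part way and lift off.

Request:
step_arm --pt "0 0 2 0 0 0" --pt "0 0 2 0 0 0" --pt "0 0 0 0 0 0"

```text
clock: 28.18
tool_pos: [467.5, 172.1, 85.1]
eef_rot: [179.8, 0.1, 82.8]
ft_force: [1.9, -6.0, 14.1]
grip_width: 9.8
```

Request:
step_arm --pt "0 0 0 0 0 0" --pt "0 0 0 0 0 0" --pt "0 0 0 0 0 0" --pt "0 0 0 0 0 0" --jaw 0.6

```text
clock: 28.68
tool_pos: [465.5, 172.7, 82.8]
eef_rot: [-179.9, 0.0, 82.9]
ft_force: [-0.0, -0.0, 0.7]
grip_width: 51.0
```

Request:
step_arm --pt "0 0 10 0 0 0" --pt "0 0 20 0 0 0" --pt "0 0 40 0 0 0" --pt "0 0 40 0 0 0" --pt "-30 30 20 0 0 0" --pt "-40 40 20 0 0 0" --pt "-40 40 0 0 0 0" --pt "0 40 0 0 0 0" --pt "0 0 0 0 0 0"

```text
clock: 29.8
tool_pos: [356.1, 325.2, 234.2]
eef_rot: [179.9, -0.1, 83.1]
ft_force: [-0.1, 0.5, 0.0]
grip_width: 51.6
```

```bash
python3 - <<'E'
from cell import ctrl
from h import *
s=ctrl.get_state();print(s['clock'],s['tool_pos'].round(1),s['ft_force'].round(1))
S=ctrl.grab_frame("scene");T=ctrl.grab_frame("top")
pickle.dump(S,open('scene4.pkl','wb'));pickle.dump(T,open('top4.pkl','wb'))
a=cv2.resize(T['pixels'][110:230,210:300,::-1],None,fx=5,fy=5,interpolation=cv2.INTER_CUBIC)
b=cv2.resize(S['pixels'][175:295,330:430,::-1],None,fx=5,fy=5,interpolation=cv2.INTER_CUBIC)
cv2.imwrite('pics/p13.png',cv2.resize(np.hstack([a,b]),(792,500)))
cv2.imwrite('pics/p13t.png',T['pixels'][:,:,::-1])
yaw=np.radians(-7.1);u=np.array([np.cos(yaw),np.sin(yaw),0]);v=np.array([-u[1],u[0],0]);c=np.array([561.5,160.1,0])
B=c-95*u+[0,0,85]
for f in(S,T):print('bar shut pred',proj(f,B-46*v),proj(f,B),proj(f,B+46*v))
E
```

```text
29.8 [356.1 325.2 234.2] [-0.1  0.5  0. ]
bar shut pred [385.22430939 208.66336905] [400.11496508 216.83510188] [415.86105816 225.47628387]
bar shut pred [259.10140452 225.39973232] [243.02131625 223.6902083 ] [226.97849133 221.98464587]
```

View pics/p13.png

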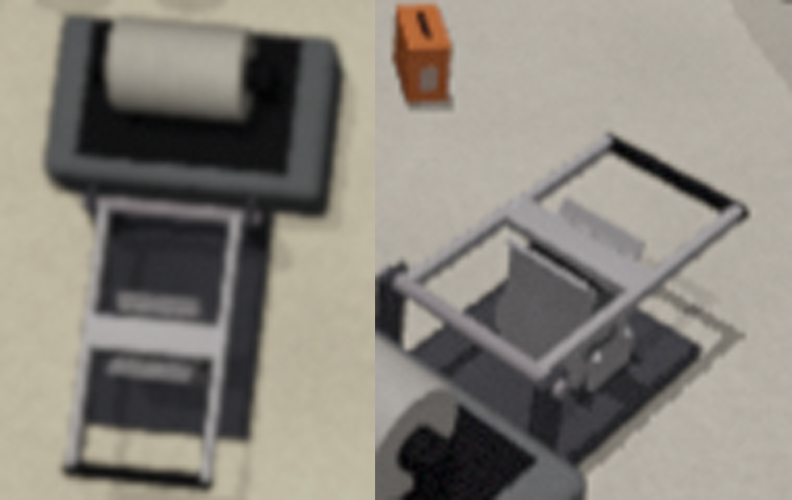

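View pics/p13t.png

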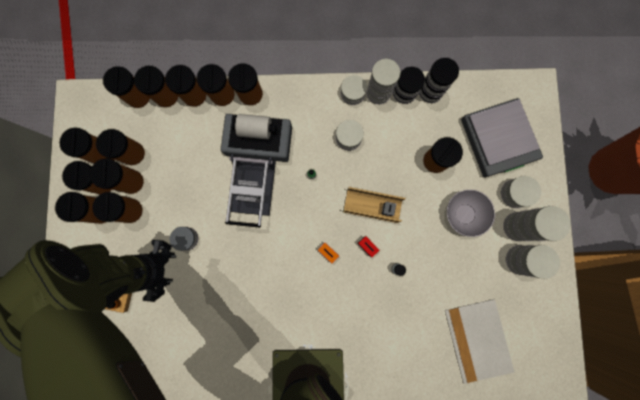

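The rails look level with the foot pressing between the plates, and everything else is in place. A last check: triangulate the bar's height.

```bash
python3 - <<'E'
from cell import ctrl
from h import *
np.set_printoptions(precision=1,suppress=True)
S=ctrl.grab_frame("scene");T=ctrl.grab_frame("top")
def bar(f,b,th):
    g=cv2.cvtColor(f['pixels'],cv2.COLOR_RGB2GRAY);x0,y0,x1,y1=b
    m=np.zeros(g.shape,np.uint8);m[y0:y1,x0:x1]=g[y0:y1,x0:x1]<th
    n,l,st,c=cv2.connectedComponentsWithStats(m);i=1+np.argmax(st[1:,4]);print(st[i],c[i]);return c[i]
a=bar(S,(380,200,425,232),45);b=bar(T,(220,216,268,232),45)
X=tri(S,a,T,b);print('bar',X,'reproj',proj(S,X)-a,proj(T,X)-b)
for n in range(2):
    P=[pickle.load(open(('scene','top')[n]+k+'.pkl','rb'))['pixels'].astype(int) for k in('0','4')]
d=np.abs(P[0]-P[1]).max(2)
for nm,(x,y) in dict(short=(389,208),vial=(311,173),tin=(349,133),wide=(399,268),red=(368,246),orange=(328,253),jar=(445,153),bowl=(470,213),darktin=(183,238)).items(): print(nm,d[y-8:y+9,x-8:x+9].mean().round(1))
print(ctrl.get_state()['clock'])
E
```

```text
[386 209  29  16  84] [400.3 216.7]
[228 221  30   6  60] [242.4 223.7]
bar [467.5 172.9  86.3] reproj [ 0.2 -0. ] [ 0.2 -0.1]
short 5.8
vial 7.6
tin 8.8
wide 5.7
red 7.7
orange 8.3
jar 1.9
bowl 7.2
darktin 13.9
30.0
```

The bar is at z 86 against 85 when shut, within calibration, at the predicted x and y. The dark tin's pixel change (13.9) is arm shadow, because the tin is at the same pixels. Handing in.

```bash
python3 - <<'E'
from cell import ctrl
print(ctrl.close_job()); print(ctrl.get_state()['clock'])
E
```

```text
the job is handed in; nothing more can be done
None
the job is handed in; nothing more can be done
```

The long cartridge is in the printer and the clamp is shut. I handed the job in at about 30 s of the 72 s.

**What I did**
- I lifted the long cartridge from the rack by its width and stood it on open table near (471, 20). There I let go and took it again by its ends.
- The first end grip was about 5 mm off-centre because a speed-limited move had fallen short. I opened on the spot, corrected it and gripped again.
- I lowered it between the side plates onto the sprung floor without touching the plates, and let go with about 2 N on the floor.
- I swung the clamp down by its bar until it met a stiff stop: 42 N, with only 0.3 mm more travel for the last 20 N.

**Last checks**
- **Clamp:** after I let go, the bar triangulated at z 86 mm against 85 mm when shut, which is within the camera error. It stayed there while the arm moved away.
- **Cartridge:** I saw it upright in the cradle before closing, but the shut clamp hides its final depth, so "home" rests on the bar height and the stop.
- **Robot and other items:** the gripper was clear, with no force reading. The other things looked unmoved in the top view. The dark tin's pixels changed most, which I put down to the arm's shadow.
- **Disagreement:** before lowering, the scene camera showed the cartridge's lower edge about 4–5 mm higher than the arm's reading. I put that down to rounded edges and blur, and the contact heights afterwards matched the arm.

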